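# Seat a pine board against the fence and the stop

### The arm

A 6-joint arm with a two-finger parallel gripper is mounted at the origin on the work surface. World frame = base frame: x ahead of the robot, y to its left, z up, the work surface at z = 0. Lengths are in mm, angles in rad, forces in N, time in s.
With the tool pointing down it reaches from about 350 to 775 mm from the base axis. Payload 7.3 kg.
Tool frame: the origin (TCP) lies at the very end of the fingers, on their centre line; the grasp point (between the pads) lies 19 mm behind it; z points along the fingers, y is the line along which they close (so a half turn about z gives the same grasp; the last joint's range is limited). The gripper opens to 92 mm and grips with 3 to 60 N. Pads are 19 mm wide; open, the fingers measure 130 mm over their backs; the gripper's body (75 mm by 190 mm) begins 47 mm behind the grasp point.
Start: joints at [-1.42, 0.342, 1.524, -0, 1.275, -0.146], TCP at [153.565, -502.059, 226.741] pointing down, gripper open.
Joint ranges: [-2.53, 2.53], [-0.77, 2.02], [0.04, 2.7], [-1, 4.14], [0.28, 2.66], [-3.11, 3.11]. Speed limits (rad/s): [2.57, 2.57, 3.14, 3.14, 3.14, 3.14].

### API

Orientations are given as [roll, pitch, yaw] about the fixed x, y, z axes, in that order (R = Rz(yaw) Ry(pitch) Rx(roll)).
In Python, from plant import get_obs, optics, ticket, finder gives the robot as it stands.
- The arm moves only by the tool send_rows, never from a script. Its arguments are lists of equal length, an entry for each row: "offset": the shift along the tool's x, y, z scaled (see below), a list of three; "delta_rot": the turn, a rotation vector about the tool's x, y, z scaled (see below), a list of three. In form: {"offset": [[dx, dy, dz], ...], "delta_rot": [[rx, ry, rz], ...]}. A call has 1 to 8 rows; each row is the pose to reach, as a shift and turn from the pose commanded when the call began, along the tool's axes at that moment, turning the shorter way round; what a row does not reach only later rows make up. The controller multiplies each number of a shift by 120 mm and each number of a turn by 360 degrees. A row lasts 1/8 s, in which the tool goes at most 62.5 mm and 10.7 degrees, less where a joint would pass 70% of its speed; a pose out of reach is approached as far as the arm can. A call with a number of a shift or a turn outside -1 to 1 is refused whole. A call with a gripper value outside its range is refused whole. "grip" is the opening, from 0 (shut) to 1 (fully open), set as the call begins (left out, the last holds). The fingers move at their own pace and stop on an object; the grip force is fixed at half the most. Time passes only in rows, so rows that repeat a pose let the fingers close. It gives the time, the measured TCP pose, the force, the opening and the grip force at its end, in the units of the state.
- get_obs(): the state, without advancing time (a new reading comes with each control period).
- optics.capture(name): name is "side" or "top" or "wrist"; returns the picture (480x640x3 uint8, red, green, blue); there is no depth.
- optics.get_calibration(name): a dict with "fx", "fy", "cx", "cy" (pixels), "world_from_camera" (4x4, takes a point from camera to world coordinates). Camera axes: x right, y down, z forward; pixel columns grow to the right and rows downward; lengths in mm; the calibration is good to about 2 mm. A picture is of the moment at which its call begins: read the wrist's pose just before it. get_calibration takes no time and is no camera call; for the wrist camera it gives the pose at the moment of the call.
- ticket.close_job(): hands the job in; it is judged then, once.
Trained networks look in the newest picture that a camera, given by its name, has taken for a name from the list of things; names that differ only in an ending like _2 or _b are one class to them, and where a whole thing is asked for, a point or a joint stands for the part that bears it (a point fixed in the world has none). Each returns a list of dicts, best first, with "confidence" (0 to 1); they miss things now and then, are a little off and sometimes report something else, mostly with a low value. They report only what shows in the picture. A call takes as long as a camera call. They do not tell look-alikes from the thing itself.
- finder.boxes_of(target, camera): "box" ([left, top, right, bottom] in pixels, round what is visible of it).
- finder.silhouettes(target, camera): "region" (480x640 bool, what is visible of it) and "box" ([left, top, right, bottom] in pixels, round what is visible of it).
- finder.pinpoint(target, camera): "uv" ([column, row] in pixels: a listed point, or the origin of a listed thing).
The state is a dict: "time": time; "joint_positions": joint angles; "dq": joint speeds; "tau": joint torques, N m; "tool_pos": TCP position; "tcp_rot": TCP orientation; "contact_force": force on the tool from outside, world axes, zero at the start; "moment": the same for the moment, N m; "grip_width": finger opening in mm; "finger_force": force on a finger pad.
Only numpy, scipy, OpenCV 4.12 (cv2) and the standard library are available. Lean on these libraries where they do the work, as an engineer would, in place of code of your own. Each camera call takes 0.05 s, during which the arm holds its last target. There are 200 camera calls.

### The job

Push the loose pale pine board along the bench with the fingers until its long edge lies flush against the aluminium fence and its end butts against the red stop, on the side of the stop that faces the middle of the fence. Only push it: do not grasp, lift or tip the board, and leave the mug, the jar and the glue bottle standing where they are. Then take the hand clear.

Things in the scene. Friction and masses are not known exactly. Their poses are not given: they have to be found in the camera images.
- board: Loose pale pine board, a flat block 95 mm wide (its x), 160 mm long (its y), 32 mm high, about 0.2 to 0.35 kg, with a thin black pencil line across its top. Origin at the centre of its underside, z up. It starts on the robot's side of the fence, 25 to 95 mm off it, turned up to 0.35 rad from it.
- fence: Straight aluminium fence fixed to the bench: 30 mm thick (x), 560 mm long (y), 28 mm high, its slot strip reaching 30 mm. Origin at the centre of its underside; y runs along it. Its working face is the one towards the robot, at x = -15 mm.
- stop: Red stop block fixed astride the fence near either end, its centre 190 to 230 mm from the fence's middle. Axes parallel to the fence's. 40 mm along the fence (y from -20 to 20 mm), 44 mm high, standing out 50 mm from the working face (x from -65 to -15 mm), back at x = 33 mm. Origin on the fence's centre line at bench height, mid-length.
- clamp: Black clamp with a wooden handle, fixed, holding the fence down near its other end, 190 to 230 mm from the fence's middle; 41 mm high, wholly on and behind the fence (never in front of its working face). Not to be used. Origin on the fence's centre line at bench height.
- mug: Blue ceramic mug, radius 41 mm, 95 mm high, standing upright; origin at the centre of its underside. Leave alone.
- jar: Glass jar with a steel lid, radius 35 mm, 80 mm high; origin at the centre of its underside. Leave alone.
- glue: Yellow glue bottle with an orange cap, radius 28 mm, 150 mm high; origin at the centre of its underside. Leave alone.
Things that resemble listed ones, but are neither listed nor needed, are in the scene too. Several things look just like the board: the one meant starts farthest to the robot's left.

How it is judged (in metres and radians):
At the end, for the whole second after the job is handed in: Board flat, at rest, within 0.025 rad of parallel to the fence, its long edge within 3 mm of the fence's working face, its end within 3.5 mm of the red stop's face towards the middle of the fence; mug, jar and glue upright within 10 mm of where they stood (x of board in the frame of fence between -0.0655 and -0.059 m and angle between the y axis of board and the y axis of fence, either way round below 0.025 rad and ((y of stop in the frame of fence above 0 m and y of board in the frame of stop between -0.1035 and -0.096 m) or (y of stop in the frame of fence below 0 m and y of board in the frame of stop between 0.096 and 0.1035 m)) and height (world z) of board below 0.004 m and angle between board's own z axis and vertical below 0.03 rad and linear speed of board below 0.01 m/s and distance of each of mug, jar, glue from where it was at the start of the episode below 0.01 m and angle between each of mug, jar, glue's own z axis and vertical below 0.2 rad); the robot touches nothing.
It fails at once if the board is lifted or tipped off the bench (height (world z) of board above 0.008 m or angle between board's own z axis and vertical above 0.12 rad).
It fails at once if the blue mug is shifted by more than 10 mm, lifted or tipped (distance of mug from where it was at the start of the episode above 0.01 m or angle between mug's own z axis and vertical above 0.2 rad).
It fails at once if the glass jar is shifted by more than 10 mm, lifted or tipped (distance of jar from where it was at the start of the episode above 0.01 m or angle between jar's own z axis and vertical above 0.2 rad).
It fails at once if the yellow glue bottle is shifted by more than 10 mm, lifted or tipped (distance of glue from where it was at the start of the episode above 0.01 m or angle between glue's own z axis and vertical above 0.2 rad).
It also fails if it takes over 56 s, if anything falls off the work surface, if the arm or the gripper's body presses on something with over 40 N, if the wrist force passes 120 N, or if a joint passes its speed limit or range.

## Working session

There is one attempt and no reset: what is moved stays moved. The work goes in short steps, Python scripts to look and compute and a tool call to move; the robot and the scene stay as the last step left them, time stands still between calls to the robot, and variables do not carry over. Pictures are saved under pics/ and viewed, at most 10 in all, crops included, and the job is handed in when it is done.

Besides the shell and the picture viewer there is one more tool, called after "Call:" as name(argument=value, ...) on one line, values as JSON. send_rows: Moves the arm, as the interface text tells. Its arguments: {"type":"object","properties":{"offset":{"type":"array"},"delta_rot":{"type":"array"},"grip":{"type":"number"}},"required":["offset","delta_rot"]}

```bash
ls; mkdir -p pics; cat > h.py <<'E'
import numpy as np, cv2
from plant import get_obs, optics, ticket, finder
def ray(cam,uv,z):
    c=optics.get_calibration(cam);T=np.array(c["world_from_camera"])
    uv=np.atleast_2d(np.asarray(uv,float))
    d=np.c_[(uv[:,0]-c["cx"])/c["fx"],(uv[:,1]-c["cy"])/c["fy"],np.ones(len(uv))]@T[:3,:3].T
    o=T[:3,3]
    return o+d*((z-o[2])/d[:,2])[:,None]
def proj(cam,P):
    c=optics.get_calibration(cam);T=np.linalg.inv(np.array(c["world_from_camera"]))
    p=np.atleast_2d(P)@T[:3,:3].T+T[:3,3]
    return np.c_[c["fx"]*p[:,0]/p[:,2]+c["cx"],c["fy"]*p[:,1]/p[:,2]+c["cy"]]
def save(cam,n):
    im=optics.capture(cam);cv2.imwrite(f"pics/{n}.png",im[:,:,::-1]);return im
E
python3 - <<'E'
from h import *
np.set_printoptions(precision=1,suppress=True)
a=save("top","top0");b=save("side","side0")
print({k:v for k,v in get_obs().items() if k in("time","tool_pos","tcp_rot")})
for t in ["board","fence","stop","clamp","mug","jar","glue"]:
    for r in finder.silhouettes(t,"top")[:5]:
        m=r["region"].astype(np.uint8);c=max(cv2.findContours(m,0,1)[0],key=cv2.contourArea)
        q=cv2.boxPoints(cv2.minAreaRect(c))
        print(t,round(r["confidence"],2),r["box"],"corners z32\n",ray("top",q,{"board":32,"fence":28,"stop":44}.get(t,40))[:,:2].tolist() if t in("board","fence","stop") else "")
    print(t,[(p["uv"],round(p["confidence"],2),ray("top",p["uv"],0)[0,:2]) for p in finder.pinpoint(t,"top")[:5]])
E
```

```text
pics
{'time': 0.1, 'tool_pos': array([ 153.5, -501.7,  226.1]), 'tcp_rot': array([-3.1, -0. ,  0.3])}
board 0.83 [467.1, 189.7, 554.6, 245.7] corners z32
 [[597.6848117419544, -289.0511832923935], [697.4814624699495, -307.2338997676102], [672.0375633369172, -474.54044827884036], [573.0688043341656, -454.33120707698]]
board 0.79 [274.6, 224.1, 361.6, 289.2] corners z32
 [[524.7732265628035, 104.77302189041419], [618.3254348952089, 79.47199922077361], [574.2703080789543, -73.67950887784946], [481.92612220305693, -46.7533586579753]]
board 0.69 [334.0, 312.6, 414.5, 404.8] corners z32
 [[300.40615538175155, -14.308711333279398], [438.3350669721222, -101.07055323541373], [385.62975597711574, -187.41364447421213], [249.70171770670277, -99.84037471064073]]
board [([373.5, 356.4], 0.78, array([ 346.9, -101.6])), ([507.0, 220.2], 0.74, array([ 634.2, -385.1])), ([316.4, 253.8], 0.7, array([557.4,  18.3])), ([311.9, 190.0], 0.26, array([695.2,  29.7]))]
fence 0.8 [183.1, 166.6, 451.5, 212.3] corners z32
 [[693.2481414564277, 204.8037004666955], [729.2673551557356, 201.91656177017916], [688.8991341638505, -158.25482516732862], [653.387613724399, -153.76201076336648]]
fence [([313.1, 187.3], 0.71, array([701.2,  27.3]))]
stop 0.97 [207.1, 158.3, 235.2, 210.7] corners z32
 [[646.8873889871795, 248.4256507506502], [750.7818912104709, 237.9298034385282], [744.195394886355, 190.96767523132536], [640.5287199854967, 202.07446556968566]]
stop [([221.9, 179.3], 0.75, array([716.7, 224.3])), ([500.9, 315.6], 0.57, array([ 433.4, -364.9]))]
clamp [([400.6, 199.1], 0.78, array([ 677.4, -160.2]))]
mug 0.86 [485.9, 288.8, 547.3, 335.8] corners z32
 
mug []
jar 0.85 [317.7, 113.2, 351.1, 157.6] corners z32
 
jar 0.46 [482.4, 290.9, 548.6, 340.7] corners z32
 
jar [([334.5, 142.1], 0.63, array([802.5, -17.9]))]
glue 0.71 [111.1, 309.9, 160.5, 342.6] corners z32
 
glue [([146.7, 323.4], 0.95, array([407.3, 368.9]))]
```

View pics/top0.png

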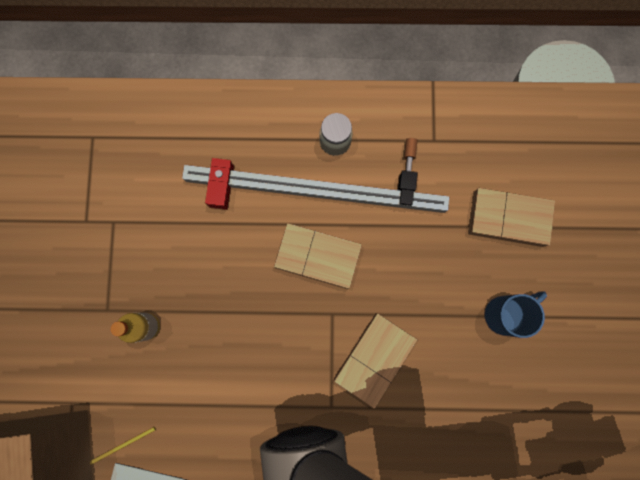

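View pics/side0.png

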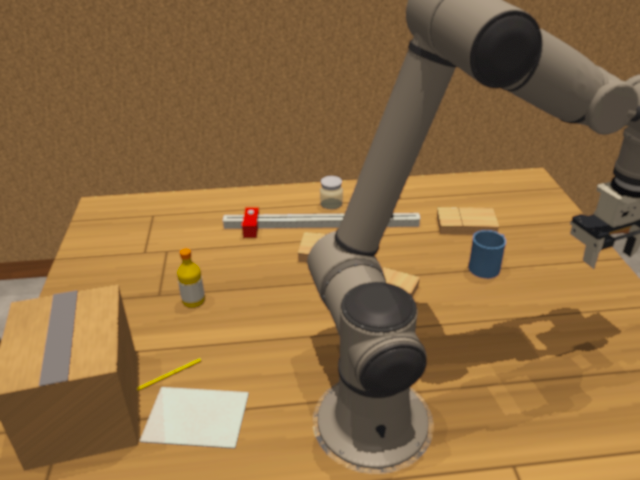

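Top view: the look-alike boards are at (318,256), (513,217) and (375,361). The leftmost, (318,256), is the robot's leftmost and lies just in front of the fence, so I choose that one. The red stop is at (219,183), the clamp at (408,188), the jar at (336,130) behind the fence, the mug at (515,315) and the glue at (135,327). Next I refine by model fit and check with one crop.

```bash
cat >> h.py <<'E'
from scipy.optimize import minimize
def box(p,x0,x1,y0,y1,h):
    c,s=np.cos(p[2]),np.sin(p[2])
    return np.array([[p[0]+c*x-s*y,p[1]+s*x+c*y,z] for x in(x0,x1) for y in(y0,y1) for z in(0,h)])
def fit(cam,mask,p0,dims):
    g=cv2.GaussianBlur(mask.astype(np.float32),(0,0),1)
    def cost(q):
        P=q*[1,1,.01];h=cv2.convexHull(proj(cam,box(P,*dims)).astype(np.float32))
        m=np.zeros(mask.shape,np.uint8);cv2.fillConvexPoly(m,np.round(h*16).astype(np.int32),255,cv2.LINE_AA,4)
        return np.abs(cv2.GaussianBlur(m.astype(np.float32)/255,(0,0),1)-g).sum()
    p=np.array(p0)*[1,1,100]
    r=minimize(cost,p,method="Nelder-Mead",options=dict(initial_simplex=p+np.vstack([np.zeros(3),6*np.eye(3)]),xatol=.05,fatol=.05))
    return r.x*[1,1,.01],r.fun
BD=(-47.5,47.5,-80,80,32);ST=(-65,33,-20,20,44)
E
cat > m.py <<'E'
from h import *
np.set_printoptions(precision=3,suppress=True)
im=optics.capture("top")
bs=[r for r in finder.silhouettes("board","top") if 250<r["box"][0]<300][:1]
print("board",fit("top",bs[0]["region"],[550,16,-.28],BD))
s=finder.silhouettes("stop","top")[0];S=fit("top",s["region"],[700,220,-.11],ST);print("stop",S)
f=finder.silhouettes("fence","top")[0]["region"]
cols=np.r_[245:392];lo=np.array([np.nonzero(f[:,c])[0].max()+.5 for c in cols]);hi=np.array([np.nonzero(f[:,c])[0].min()-.5 for c in cols])
for e,z in((lo,28),(lo,0),(hi,28)):
    P=ray("top",np.c_[cols,e],z);k=np.polyfit(P[:,1],P[:,0],1);print("x=",k,"rms",np.std(P[:,0]-np.polyval(k,P[:,1])),"yaw",-np.arctan(k[0]),"dist stop org",(S[0][0]-np.polyval(k,S[0][1]))*np.cos(np.arctan(k[0])))
print(np.array(optics.get_calibration("top")["world_from_camera"])[:3,3])
c=cv2.resize(im[150:300,180:420],None,fx=3.2,fy=3.2,interpolation=2)
cv2.imwrite("pics/crop1.png",c[:,:,::-1])
print(get_obs()["tool_pos"],get_obs()["tcp_rot"])
E
python3 m.py
```

```text
board (array([550.892,  15.618,  -0.265]), np.float64(218.5753936767578))
stop (array([716.702, 223.762,  -0.057]), np.float64(203.28524780273438))
x= [  0.11 670.08] rms 0.8109983592092476 yaw -0.10975312943149217 dist stop org 21.832950986980375
x= [  0.11 676.78] rms 0.8340232066872008 yaw -0.10975312943149321 dist stop org 15.172877230142646
x= [  0.108 706.77 ] rms 0.7785028548160949 yaw -0.10797937457335466 dist stop org -14.2405799027544
[ 435.285   10.998 1014.237]
[ 153.578 -502.044  226.755] [ 3.142 -0.     0.297]
```

View pics/crop1.png

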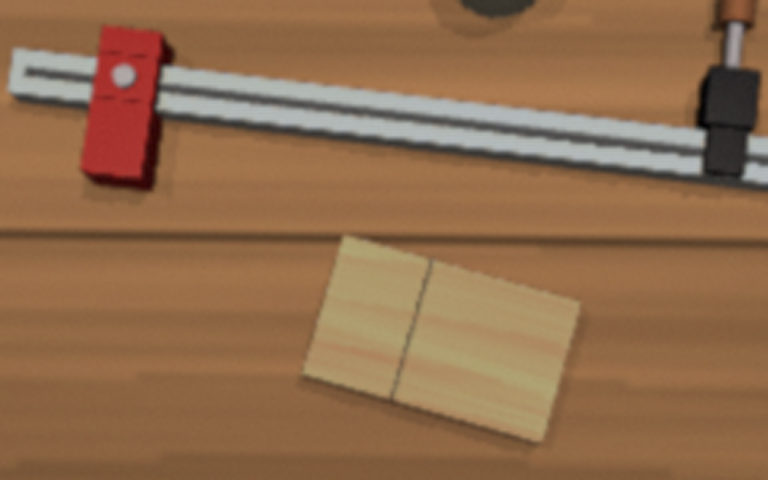

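The crop confirms the board with its pencil line, standing free of the fence, with the stop on the left at about (125,105) in the crop. In the fence frame it needs about 80 mm towards the fence and 125 mm along it towards the stop. First I fly over in steps, since shifts are limited to 120 mm per call.

Call:
send_rows(offset=[[0.47, -0.43, 0], [0.94, -0.86, 0], [0.94, -0.86, 0]], delta_rot=[[0, 0, 0], [0, 0, 0], [0, 0, 0]], grip=1)

```text
time: 1.38
tool_pos: [232.2, -367.8, 226.8]
tcp_rot: [-3.141, -0.0, 0.298]
contact_force: [0.1, -0.3, -0.3]
grip_width: 91.5
finger_force: 0.0
```

Call:
send_rows(offset=[[0.47, -0.43, 0], [0.94, -0.86, 0], [0.94, -0.86, 0]], delta_rot=[[0, 0, 0], [0, 0, 0], [0, 0, 0]])

```text
time: 1.75
tool_pos: [309.8, -236.2, 227.0]
tcp_rot: [3.141, -0.001, 0.299]
contact_force: [0.0, -1.0, -1.2]
grip_width: 91.9
finger_force: 0.0
```

Call:
send_rows(offset=[[0.47, -0.43, 0], [0.94, -0.86, 0], [0.94, -0.86, 0]], delta_rot=[[0, 0, 0], [0, 0, 0], [0, 0, 0]])

```text
time: 2.12
tool_pos: [387.5, -104.5, 226.9]
tcp_rot: [3.141, -0.001, 0.3]
contact_force: [0.2, -1.1, -0.2]
grip_width: 91.9
finger_force: 0.0
```

Call:
send_rows(offset=[[0.47, -0.43, 0], [0.94, -0.86, 0], [0.94, -0.86, 0], [0.94, -0.86, 0]], delta_rot=[[0, 0, 0.022], [0, 0, 0.044], [0, 0, 0.065], [0, 0, 0.065]])

```text
time: 2.62
tool_pos: [464.9, 26.4, 226.5]
tcp_rot: [-3.141, 0.0, -0.108]
contact_force: [-0.5, -1.0, -0.7]
grip_width: 92.0
finger_force: 0.0
```

Call:
send_rows(offset=[[0, 0, 0.45], [0, 0, 0.9], [0, 0, 0.9]], delta_rot=[[0, 0, 0], [0, 0, 0], [0, 0, 0]])

```text
time: 3.0
tool_pos: [461.3, 24.0, 116.1]
tcp_rot: [3.141, 0.008, -0.111]
contact_force: [-0.6, 0.3, 1.1]
grip_width: 91.9
finger_force: 0.0
```

Call:
send_rows(offset=[[0, 0, 0.4], [0, 0, 0.7], [0, 0, 0.89], [0, 0, 0.89]], delta_rot=[[0, 0, 0], [0, 0, 0], [0, 0, 0], [0, 0, 0]])

```text
time: 3.5
tool_pos: [464.8, 24.0, 12.7]
tcp_rot: [3.141, 0.0, -0.111]
contact_force: [-0.2, 0.2, 0.8]
grip_width: 91.9
finger_force: 0.0
```

```bash
python3 - <<'E'
from h import *
im=save("wrist","wrist1");o=get_obs();print(o["tool_pos"],o["tcp_rot"],o["contact_force"],o["time"])
E
```

```text
[465.51941162  24.0006624   13.47277794] [ 3.14142607e+00 -1.86110445e-03 -1.11511659e-01] [-0.89704802 -0.29877992  1.22282567] 3.55
```

View pics/wrist1.png

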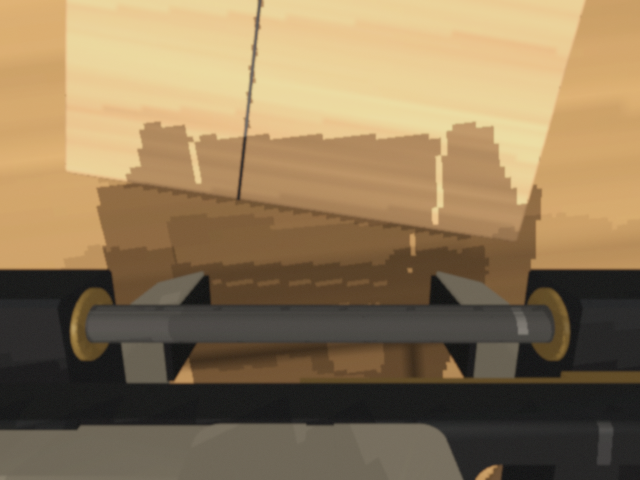

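Wrist view: the board lies ahead with its near edge running from (65,170) to (520,240). Both fingers, at columns of about 150 and 490, sit behind it within its length. I push towards the fence.

Call:
send_rows(offset=[[0.09, 0, 0], [0.18, 0, 0], [0.27, 0, 0], [0.36, 0, 0], [0.45, 0, 0], [0.54, 0, 0], [0.62, 0, 0], [0.68, 0, 0]], delta_rot=[[0, 0, 0], [0, 0, 0], [0, 0, 0], [0, 0, 0], [0, 0, 0], [0, 0, 0], [0, 0, 0], [0, 0, 0]])

```text
time: 4.55
tool_pos: [546.0, 15.5, 11.8]
tcp_rot: [3.142, 0.0, -0.112]
contact_force: [-3.5, 0.3, 3.2]
grip_width: 91.7
finger_force: 1.8
```

```bash
python3 - <<'E'
from h import *
im=save("top","top2");o=get_obs();print(o["tool_pos"],o["tcp_rot"],o["contact_force"],o["time"])
for r in finder.silhouettes("board","top"): print(r["box"],r["confidence"])
for p in finder.pinpoint("board","top"): print(p, ray("top",p["uv"],0)[0])
E
```

```text
[546.95009579  15.34059022  11.92836953] [ 3.14149044e+00 -1.36112154e-03 -1.11626433e-01] [ 0.56016982 -0.31696136  0.14607374] 4.6
[469.2, 188.0, 554.7, 246.7] 0.73
[345.6, 312.8, 416.8, 405.5] 0.57
{'uv': [372.2, 356.6], 'confidence': 0.64} [ 3.46490960e+02 -9.89427779e+01 -1.13686838e-13]
{'uv': [509.7, 218.1], 'confidence': 0.63} [ 638.80838232 -390.99568773    0.        ]
```

View pics/top2.png

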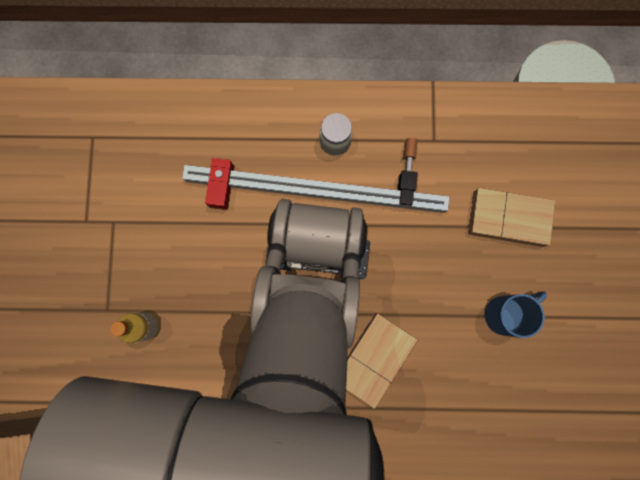

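The arm hides the board in the top view: the hand is at about (318,240), still short of the fence. I continue slowly on force.

Call:
send_rows(offset=[[0.04, 0, 0], [0.08, 0, 0], [0.12, 0, 0], [0.15, 0, 0], [0.17, 0, 0]], delta_rot=[[0, 0, 0], [0, 0, 0], [0, 0, 0], [0, 0, 0], [0, 0, 0]])

```text
time: 5.32
tool_pos: [565.8, 13.3, 11.9]
tcp_rot: [3.142, 0.0, -0.112]
contact_force: [-2.6, -0.1, 0.3]
grip_width: 92.2
finger_force: 0.9
```

Call:
send_rows(offset=[[0.015, 0, 0], [0.03, 0, 0]], delta_rot=[[0, 0, 0], [0, 0, 0]])

```text
time: 5.58
tool_pos: [569.3, 12.9, 11.9]
tcp_rot: [3.142, 0.0, -0.112]
contact_force: [-1.1, 0.3, -0.4]
grip_width: 91.8
finger_force: 0.5
```

Call:
send_rows(offset=[[0.01, 0, 0], [0.02, 0, 0], [0.025, 0, 0]], delta_rot=[[0, 0, 0], [0, 0, 0], [0, 0, 0]])

```text
time: 5.95
tool_pos: [572.3, 12.6, 11.9]
tcp_rot: [3.142, -0.0, -0.112]
contact_force: [-1.6, 1.4, -0.0]
grip_width: 91.8
finger_force: 0.7
```

Call:
send_rows(offset=[[0.01, 0, 0], [0.02, 0, 0]], delta_rot=[[0, 0, 0], [0, 0, 0]])

```text
time: 6.2
tool_pos: [572.8, 12.5, 11.9]
tcp_rot: [3.141, 0.004, -0.111]
contact_force: [-9.8, 0.6, 8.2]
grip_width: 92.2
finger_force: 5.1
```

Contact came at fence offset −119.8 mm, against a predicted −119.5, so the board is flush. I back off, rise, then look from the wrist.

Call:
send_rows(offset=[[-0.12, 0, 0], [-0.33, 0, 0], [-0.33, 0, -0.35], [-0.33, 0, -0.85], [-0.33, 0, -1.0], [-0.33, 0, -1.0]], delta_rot=[[0, 0, 0], [0, 0, 0], [0, 0, 0], [0, 0, 0], [0, 0, 0], [0, 0, 0]])

```text
time: 6.95
tool_pos: [536.7, 16.5, 133.7]
tcp_rot: [3.142, -0.005, -0.112]
contact_force: [-1.0, 0.6, -0.9]
grip_width: 91.8
finger_force: 0.0
```

Call:
send_rows(offset=[[0.3, 0.35, 0], [0.55, 0.7, 0], [0.83, 1.0, 0], [0.83, 1.0, 0], [0.83, 1.0, 0]], delta_rot=[[0, 0, 0], [0, 0, 0], [0, 0, 0], [0, 0, 0], [0, 0, 0]], grip=0)

```text
time: 7.58
tool_pos: [619.9, -113.2, 130.1]
tcp_rot: [-3.141, 0.003, -0.112]
contact_force: [-0.6, 0.6, 0.2]
grip_width: 46.5
finger_force: 0.0
```

```bash
python3 - <<'E'
from h import *
im=save("wrist","w3");t=save("top","t3");o=get_obs();print(o["tool_pos"],o["tcp_rot"],o["grip_width"],o["time"])
cv2.imwrite("pics/c3.png",np.hstack([im,t])[:,:,::-1][::1]) 
a=cv2.resize(im,(400,300));b=cv2.resize(t,(400,300));cv2.imwrite("pics/c3.png",np.hstack([a,b])[:,:,::-1])
E
```

```text
[ 620.09497493 -112.45045197  131.11104589] [-3.14114026e+00  1.72194694e-03 -1.10583282e-01] 38.14249837146733 7.675
```

View pics/c3.png

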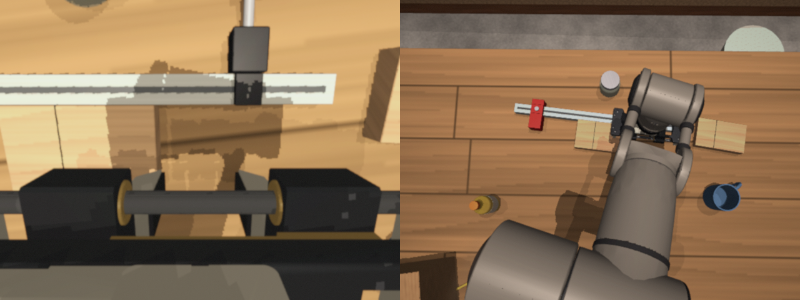

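Left half (wrist): the board lies along the fence with its right end at about column 158, and the fingers are still closing to its right. Right half (top): the board sits against the fence at about (595,135). I now compute where its end is.

```bash
cat >> h.py <<'E'
S0=np.array([716.6,223.8]);n=np.array([.994,-.1095]);u=np.array([.1095,.994])
def fr(P): P=np.atleast_2d(P)[:,:2]-S0; return np.c_[P@n,P@u]
E
python3 - <<'E'
from h import *
np.set_printoptions(precision=1,suppress=True)
im=optics.capture("wrist");o=get_obs()
print("end",fr(ray("wrist",[[254,175],[254,250]],32)),"tcp",fr(o["tool_pos"]),o["tool_pos"],o["grip_width"])
for r in finder.silhouettes("board","wrist"): print(r["box"],r["confidence"],fr(ray("wrist",[[r["box"][2],220]],32)))
print("fence face",fr(ray("wrist",[[100,166],[400,166]],28)))
E
```

```text
end [[ -17.7 -303.1]
 [ -67.1 -301.1]] tcp [[ -58.9 -344.7]] [ 620.3 -112.4  131.5] 34.229958329831
[577.9, 74.4, 639.3, 232.7] 0.76 [[ -46.8 -553.4]]
[0.0, 166.4, 257.6, 305.3] 0.67 [[ -46.6 -304.3]]
[103.1, 0.0, 170.8, 14.6] 0.35 [[ -46.6 -247.6]]
fence face [[ -12.  -204. ]
 [ -12.2 -396.3]]
```

Call:
send_rows(offset=[[-0.03, 0, 0], [-0.03, 0, 0], [-0.03, 0, 0], [-0.03, 0, 0.3], [-0.03, 0, 0.7], [-0.03, 0, 0.99], [-0.03, 0, 0.99]], delta_rot=[[0, 0, 0], [0, 0, 0], [0, 0, 0], [0, 0, 0], [0, 0, 0], [0, 0, 0], [0, 0, 0]], grip=0)

```text
time: 8.65
tool_pos: [615.3, -112.7, 10.4]
tcp_rot: [-3.141, 0.006, -0.112]
contact_force: [0.2, -0.8, 0.1]
grip_width: 0.5
finger_force: 0.0
```

Call:
send_rows(offset=[[0, 0, 0], [0, -0.08, 0], [0, -0.16, 0], [0, -0.24, 0], [0, -0.32, 0], [0, -0.4, 0], [0, -0.48, 0], [0, -0.56, 0]], delta_rot=[[0, 0, 0], [0, 0, 0], [0, 0, 0], [0, 0, 0], [0, 0, 0], [0, 0, 0], [0, 0, 0], [0, 0, 0]])

```text
time: 9.65
tool_pos: [625.2, -46.7, 13.8]
tcp_rot: [3.14, -0.001, -0.112]
contact_force: [-0.9, -5.7, 5.8]
grip_width: 0.5
finger_force: 2.9
```

Call:
send_rows(offset=[[0, -0.07, 0], [0, -0.14, 0], [0, -0.21, 0], [0, -0.28, 0], [0, -0.35, 0], [0, -0.42, 0], [0, -0.49, 0], [0, -0.54, 0]], delta_rot=[[0, 0, 0], [0, 0, 0], [0, 0, 0], [0, 0, 0], [0, 0, 0], [0, 0, 0], [0, 0, 0], [0, 0, 0]])

```text
time: 10.65
tool_pos: [632.3, 17.8, 13.8]
tcp_rot: [3.141, -0.001, -0.111]
contact_force: [-1.2, -6.0, 6.3]
grip_width: 0.6
finger_force: 3.1
```

Call:
send_rows(offset=[[0, -0.02, 0], [0, -0.04, 0], [0, -0.06, 0]], delta_rot=[[0, 0, 0], [0, 0, 0], [0, 0, 0]])

```text
time: 11.02
tool_pos: [632.9, 25.0, 13.2]
tcp_rot: [3.141, -0.0, -0.112]
contact_force: [-0.3, -4.1, 5.3]
grip_width: 0.5
finger_force: 2.7
```

Call:
send_rows(offset=[[0, -0.015, 0], [0, -0.03, 0], [0, -0.045, 0]], delta_rot=[[0, 0, 0], [0, 0, 0], [0, 0, 0]])

```text
time: 11.4
tool_pos: [633.5, 30.5, 13.1]
tcp_rot: [3.141, -0.0, -0.112]
contact_force: [0.1, -5.0, 4.7]
grip_width: 0.1
finger_force: 2.6
```

Call:
send_rows(offset=[[0, -0.01, 0], [0, -0.02, 0], [0, -0.02, 0]], delta_rot=[[0, 0, 0], [0, 0, 0], [0, 0, 0]])

```text
time: 11.78
tool_pos: [633.7, 33.0, 13.0]
tcp_rot: [-3.141, 0.0, -0.112]
contact_force: [0.7, -3.6, 2.9]
grip_width: 0.4
finger_force: 2.0
```

Call:
send_rows(offset=[[0, -0.01, 0], [0, -0.02, 0], [0, -0.02, 0]], delta_rot=[[0, 0, 0], [0, 0, 0], [0, 0, 0]])

```text
time: 12.15
tool_pos: [633.7, 33.9, 13.0]
tcp_rot: [3.14, 0.001, -0.111]
contact_force: [-1.2, -9.2, 4.8]
grip_width: 0.8
finger_force: 5.0
```

Call:
send_rows(offset=[[0, -0.01, 0], [0, -0.02, 0], [0, -0.02, 0]], delta_rot=[[0, 0, 0], [0, 0, 0], [0, 0, 0]])

```text
time: 12.52
tool_pos: [633.7, 34.0, 13.1]
tcp_rot: [3.137, 0.001, -0.112]
contact_force: [-2.3, -18.8, 5.4]
grip_width: 0.2
finger_force: 9.4
```

The board butts the stop: it halted at y = 34.0 mm and the force rose to 19 N. I back off, rise, open, and go round for a gentle squaring push on the long side.

Call:
send_rows(offset=[[0, 0.08, 0], [0, 0.22, 0], [0, 0.22, -0.3], [0, 0.22, -0.7], [0, 0.22, -0.95], [0, 0.22, -0.95]], delta_rot=[[0, 0, 0], [0, 0, 0], [0, 0, 0], [0, 0, 0], [0, 0, 0], [0, 0, 0]])

```text
time: 13.28
tool_pos: [632.6, 11.2, 129.5]
tcp_rot: [-3.141, -0.005, -0.112]
contact_force: [0.1, -0.3, -0.3]
grip_width: 0.6
finger_force: 0.0
```

Call:
send_rows(offset=[[-0.4, -0.2, 0], [-0.7, -0.5, 0], [-0.75, -0.9, 0], [-0.75, -0.98, 0], [-0.75, -0.98, 0], [-0.75, -0.98, 0], [-0.75, -0.98, 0], [-0.75, -0.98, 0]], delta_rot=[[0, 0, 0], [0, 0, 0], [0, 0, 0], [0, 0, 0], [0, 0, 0], [0, 0, 0], [0, 0, 0], [0, 0, 0]], grip=1)

```text
time: 14.28
tool_pos: [555.1, 137.4, 127.0]
tcp_rot: [3.141, 0.0, -0.113]
contact_force: [0.5, -0.1, -0.5]
grip_width: 76.0
finger_force: 0.0
```

```bash
python3 - <<'E'
from h import *
np.set_printoptions(precision=1,suppress=True)
im=save("wrist","w4");o=get_obs();print(fr(o["tool_pos"]),o["tool_pos"],o["tcp_rot"],o["grip_width"],o["time"])
E
```

```text
[[-151.1 -103.3]] [555.  137.6 127.1] [ 3.1 -0.  -0.1] 79.60575300899046 14.325
```

View pics/w4.png

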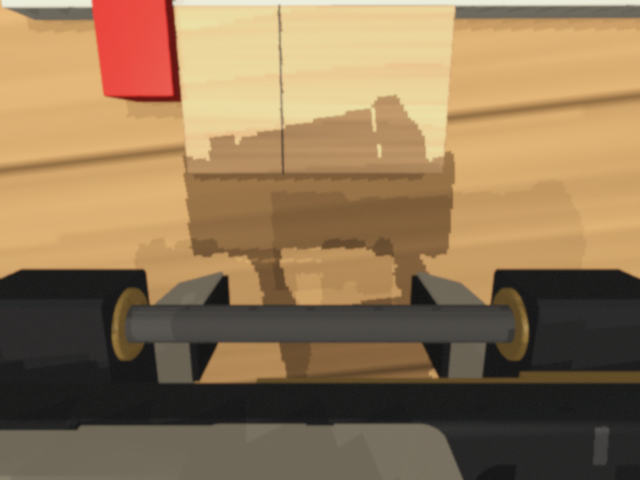

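The board's left edge, at column 178, meets the red stop, and its top edge meets the fence at row 6. It looks square. I still give it one gentle squaring push.

Call:
send_rows(offset=[[0, 0, 0.3], [0, 0, 0.65], [0, 0, 0.95], [0, 0, 0.95], [0.08, 0, 0.95], [0.16, 0, 0.95], [0.22, 0, 0.95], [0.23, 0, 0.95]], delta_rot=[[0, 0, 0], [0, 0, 0], [0, 0, 0], [0, 0, 0], [0, 0, 0], [0, 0, 0], [0, 0, 0], [0, 0, 0]])

```text
time: 15.32
tool_pos: [583.4, 135.1, 13.7]
tcp_rot: [-3.141, -0.001, -0.112]
contact_force: [-0.7, -0.3, -0.4]
grip_width: 92.0
finger_force: 0.0
```

Call:
send_rows(offset=[[0.01, 0, 0], [0.02, 0, 0], [0.03, 0, 0]], delta_rot=[[0, 0, 0], [0, 0, 0], [0, 0, 0]])

```text
time: 15.7
tool_pos: [585.8, 134.8, 13.1]
tcp_rot: [3.141, 0.0, -0.111]
contact_force: [-0.3, 0.4, -0.3]
grip_width: 91.7
finger_force: 0.0
```

Call:
send_rows(offset=[[0.01, 0, 0], [0.02, 0, 0], [0.03, 0, 0], [0.03, 0, 0]], delta_rot=[[0, 0, 0], [0, 0, 0], [0, 0, 0], [0, 0, 0]])

```text
time: 16.2
tool_pos: [586.2, 134.7, 13.0]
tcp_rot: [3.141, 0.007, -0.111]
contact_force: [-11.2, 0.5, 9.9]
grip_width: 91.6
finger_force: 5.8
```

Call:
send_rows(offset=[[-0.15, 0, 0], [-0.5, 0, 0], [-0.5, 0, -0.4], [-0.5, 0, -0.9], [-0.5, 0, -1.0], [-0.5, 0, -1.0]], delta_rot=[[0, 0, 0], [0, 0, 0], [0, 0, 0], [0, 0, 0], [0, 0, 0], [0, 0, 0]])

```text
time: 16.95
tool_pos: [530.3, 141.1, 133.6]
tcp_rot: [-3.141, -0.002, -0.112]
contact_force: [-0.1, -1.1, -0.9]
grip_width: 91.9
finger_force: 0.0
```

Call:
send_rows(offset=[[-0.2, 0.4, -0.3], [-0.4, 0.8, -0.5], [-0.4, 1.0, -0.5], [-0.4, 1.0, -0.5]], delta_rot=[[0, 0, 0], [0, 0, 0], [0, 0, 0], [0, 0, 0]])

```text
time: 17.45
tool_pos: [468.0, 26.0, 191.6]
tcp_rot: [3.141, 0.003, -0.114]
contact_force: [-0.6, 0.9, 0.3]
grip_width: 91.5
finger_force: 0.0
```

Call:
send_rows(offset=[[0, 0.4, 0], [0, 0.8, 0], [0, 1.0, 0], [0, 1.0, 0]], delta_rot=[[0, 0, 0], [0, 0, 0], [0, 0, 0], [0, 0, 0]])

```text
time: 17.95
tool_pos: [455.2, -92.4, 191.5]
tcp_rot: [-3.141, 0.003, -0.114]
contact_force: [-0.4, 0.8, -0.3]
grip_width: 91.7
finger_force: 0.0
```

```bash
python3 - <<'E'
from h import *
np.set_printoptions(precision=3,suppress=True)
im=save("top","top5");o=get_obs();print(o["tool_pos"],o["contact_force"],o["time"])
for r in finder.silhouettes("board","top"):
    b=r["box"]
    if b[0]<300 and b[1]<250:
        p,c=fit("top",r["region"],[643,131,-.11],BD);print(b,p,c,fr(p),"want -62.5 -100")
for t in("mug","jar","glue"): print(t,[(r["box"],r["confidence"]) for r in finder.boxes_of(t,"top")[:2]])
cv2.imwrite("pics/crop5.png",cv2.resize(im[140:260,170:370],None,fx=4,fy=4)[:,:,::-1])
E
```

```text
[455.265 -91.502 191.731] [ 0.275 -0.113  0.036] 18.0
[221.3, 183.7, 305.9, 241.3] [643.638 130.173  -0.118] 128.42178344726562 [[ -62.272 -101.055]] want -62.5 -100
mug [([486.7, 292.5, 548.8, 338.7], 0.69)]
jar [([318.3, 114.4, 351.4, 154.2], 0.7)]
glue [([110.1, 311.3, 158.9, 342.7], 0.87)]
```

View pics/crop5.png

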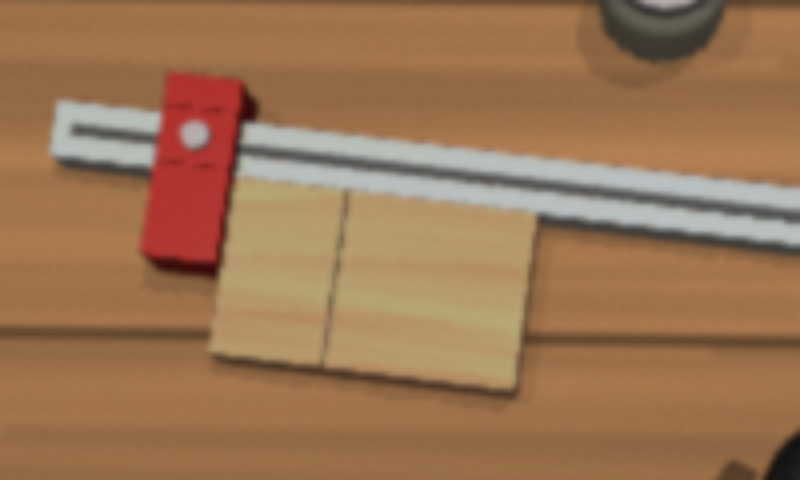

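The crop shows the board flush along the fence and butted against the stop at about (235,220). The fit gives −62.3 and −101.1 mm with an angle error of 0.007 rad, and the mug, jar and glue boxes have not moved.

```bash
python3 -c "
from plant import ticket
print(ticket.close_job())"
```

```text
the job is handed in; nothing more can be done
None
```

I pushed the board flush against the fence and up to the red stop, moved the hand clear and handed the job in at about 18 s; the last camera fit was within tolerance, but no verdict came back.

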